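# Present a carton to the covered code reader

## Task

Slide the code reader's dust cover fully open, away from the glass, then pick up the tall narrow medicine carton, lift it over the row of tablet bottles and hold it upright in the reader's walled pocket, squared up lengthways with it, centred, and about a centimetre above the glass. The carton must not touch the reader, and the other cartons and the bottles stay where they are. Finish while still holding the carton there, still and hovering: do not put it down or let go.

Things in the scene. Friction and masses are not known exactly. Their poses are not given: they have to be found in the camera images.
- tall_carton: the tall narrow medicine carton, 35 (x) x 90 (y) x 52 (z) mm, about 45 g, rigid, standing on a 35 x 90 mm face on the worktop; the narrowest and tallest of the three cartons. Origin at the centre of its underside, z up, y along its length. Grasp it across the 35 mm
- reader: grey code reader fixed to the worktop; origin on the worktop under the pocket's centre, housing x -52 to +124, y +-68 mm. Pocket open at the top, 57 (x) x 114 (y) mm inside; its floor is the black glass, 32 mm above the worktop; walls 6 mm thick rise 20 mm above the glass. Rails at y = +-66 mm are 3 mm higher than the walls. Behind (+x) is a 52 mm high deck that the cover slides onto
- reader_glass (a point): centre of the glass at the bottom of the reader's pocket, on its upper face, 32 mm above the worktop; axes as the reader's: x the way the cover opens, y along the length of the pocket, z up
- reader_cover (a joint): travel of the reader's dust cover in m: 0 covers the pocket, 0.070 is the end stop, fully open. It slides along the reader's +x (away from the robot side) and stays where it is left; friction about 1.5 N
- cover_grip (a point): middle of the top edge of the grip rib on the dust cover, 80 mm above the worktop; moves with the cover. The rib is an upright black bar 12 mm thick (x), 50 mm long (y), standing 24 mm above the black cover plate (69 x 124 x 4 mm), whose upper face lies 57 mm above the worktop. Axes as the reader's
- wide_carton: flat medicine carton 62 (x) x 118 (y) x 26 (z) mm lying on the worktop; origin at the centre of its underside. Bystander
- low_carton: medicine carton 50 (x) x 105 (y) x 30 (z) mm lying on the worktop; origin at the centre of its underside. Bystander
- bottle_1: white tablet bottle with a ribbed screw cap, standing, 37 mm across and 82 mm tall; one of a row of three between the cartons and the reader. Origin at the centre of its underside, z up. Bystander
- bottle_2: white tablet bottle with a ribbed screw cap, standing, 33 mm across and 72 mm tall; one of a row of three between the cartons and the reader. Origin at the centre of its underside, z up. Bystander
- bottle_3: white tablet bottle with a ribbed screw cap, standing, 33 mm across and 71 mm tall; one of a row of three between the cartons and the reader. Origin at the centre of its underside, z up. Bystander
There are look-alikes about, which are no part of the job. What is shaped like the tall_carton but blue is not meant.

How it is judged:
On the way, in this order (a step that is already met when the one before it is completed fails the run):
1. the dust cover is fully open (within 8 mm of its stop) (value of joint reader_cover above 0.062 m), for 0.2 s.
2. the tall carton is lifted in the fingers, its underside more than 90 mm above the worktop (height (world z) of tall_carton above 0.09 m and contact force between tall_carton and the fingers above 0.5 N), for 0.1 s.
At the end, for the whole second after the job is handed in: Tall carton held still in the fingers in the pocket: underside 3 to 18 mm above the glass, centre within 7 mm across and 8 mm along of the glass centre, length within 0.12 rad of the pocket's, upright within 0.12 rad, not touching the reader; cover within 8 mm of its open stop (x of tall_carton in the frame of reader_glass between -0.007 and 0.007 m and y of tall_carton in the frame of reader_glass between -0.008 and 0.008 m and z of tall_carton in the frame of reader_glass between 0.003 and 0.018 m and angle between the y axis of tall_carton and the y axis of reader_glass, either way round below 0.12 rad and angle between tall_carton's own z axis and vertical below 0.12 rad and contact force between tall_carton and reader below 0.05 N and contact force between tall_carton and the fingers above 0.5 N and linear speed of tall_carton below 0.02 m/s and value of joint reader_cover above 0.062 m); the arm keeps its last pose, push and grip.
It fails at once if the carton knocks against the reader (more than 1 N) (contact force between tall_carton and reader above 1 N).
It fails at once if another carton is moved by more than 20 mm or tipped (distance of any of wide_carton, low_carton from where it was at the start of the episode above 0.02 m or angle between any of wide_carton, low_carton's own z axis and vertical above 0.4 rad).
It fails at once if a tablet bottle is moved by more than 20 mm or knocked over (distance of any of bottle_1, bottle_2, bottle_3 from where it was at the start of the episode above 0.02 m or angle between any of bottle_1, bottle_2, bottle_3's own z axis and vertical above 0.4 rad).
It also fails if it takes over 51 s, if anything falls off the work surface, if the arm or the gripper's body presses on something with over 40 N, if the wrist force passes 120 N, or if a joint passes its speed limit or range.

## Robot

A 6-joint arm with a two-finger parallel gripper is mounted at the origin on a cart in front of the work surface, level with it; the furniture and walls round the work are solid. World frame = base frame: x ahead of the robot, y to its left, z up, the work surface at z = 0. Lengths are in m, angles in rad, forces in N, time in s.
With the tool pointing down it reaches from about 0.325 to 0.9 m from the base axis. Payload 3.5 kg.
Tool frame: the origin (TCP) lies at the very end of the fingers, on their centre line; the grasp point (between the pads) lies 19 mm behind it (arm.tcp_to_grasp is the z of the grasp point in the tool frame, in m); z points along the fingers, y is the line along which they close (so a half turn about z gives the same grasp; the last joint's range is limited). The gripper opens to 85 mm and grips with 20 to 120 N. Pads are 22 mm wide; open, the fingers measure 114 mm over their backs; the gripper's body (76 mm by 85 mm) begins 54 mm behind the grasp point. The pads swing forward as they close: fully open they stand 13 mm farther back than shut.
Start: joints at [-0.103, 0.276, -0.026, 1.268, 0, 1.467], TCP at [0.625, -0, 0.231] pointing down, gripper open.
Joint ranges: [-3.12, 3.12], [-0.85, 1.88], [-1.08, 1.24], [-1.95, 2.15], [-1.57, 1.53], [-3.14, 3.14]. Speed limits (rad/s): [2.57, 2.57, 3.14, 3.14, 3.14, 3.14].

## Interface

Orientations are given as [roll, pitch, yaw] about the fixed x, y, z axes, in that order (R = Rz(yaw) Ry(pitch) Rx(roll)).
In Python, from bench import telemetry, eyes, ticket, arm gives the robot as it stands.
- The arm moves only by the tool carry_out, never from a script. Its argument "plan" is text: rows parted by semicolons, each of 7 numbers parted by spaces: the shift along the world's x, y, z in m, then the turn, a rotation vector about the world's x, y, z in rad, then the opening, from -1 (shut) to 1 (fully open). A call has 1 to 5 rows; each row is the pose to reach, as a shift and turn from the pose commanded when the call began; what a row does not reach only later rows make up. A row lasts 1/8 s, in which the tool goes at most 62.5 mm and 10.7 degrees, less where a joint would pass 70% of its speed; a pose out of reach is approached as far as the arm can. A call with a gripper value outside its range is refused whole. The fingers move at their own pace and stop on an object; "force" is the grip in N (left out, the last holds). Time passes only in rows, so rows that repeat a pose let the fingers close. It gives the time, the measured TCP pose, the force, the opening and the grip force at its end, in the units of the state.
- telemetry.get_obs(): the state, without advancing time (a new reading comes with each control period).
- eyes.grab_frame(name): name is "scene" or "side" or "wrist"; returns the picture (400x640x3 uint8, blue, green, red); there is no depth.
- eyes.camera_params(name): a dict with "mtx" (3x3 intrinsics, pixels), "cam_to_world" (4x4, takes a point from camera to world coordinates). Camera axes: x right, y down, z forward; pixel columns grow to the right and rows downward; lengths in m; the calibration is good to about 2 mm. The wrist camera is an equidistant fisheye: a pixel r from the principal point sees the ray r / f radians off the axis. A picture is of the moment at which its call begins: read the wrist's pose just before it. camera_params takes no time and is no camera call; for the wrist camera it gives the pose at the moment of the call.
- ticket.sign_off(): hands the job in; it is judged then, once.
Trained networks look in the newest picture that a camera, given by its name, has taken for a name from the list of things; names that differ only in an ending like _2 or _b are one class to them, and where a whole thing is asked for, a point or a joint stands for the part that bears it (a point fixed in the world has none). Each returns a list of dicts, best first, with "score" (0 to 1); they miss things now and then, are a little off and sometimes report something else, mostly with a low value. They report only what shows in the picture. A call takes as long as a camera call. They do not tell look-alikes from the thing itself.
- eyes.silhouettes(camera, label): "region" (400x640 bool, what is visible of it) and "uv" ([column, row] in pixels, amid what is visible of it).
- eyes.mark_of(camera, label): "uv" ([column, row] in pixels: a listed point, or the origin of a listed thing).
The state is a dict: "t": time; "joint_positions": joint angles; "qd": joint speeds; "effort": joint torques, N m; "tool_pos": TCP position; "tcp_rot": TCP orientation; "ft_force": force on the tool from outside, world axes, zero at the start; "moment": the same for the moment, N m; "width": finger opening in m; "grip_force": force on a finger pad.
Only numpy, scipy, OpenCV 4.12 (cv2) and the standard library are available. Lean on these libraries where they do the work, as an engineer would, in place of code of your own. Each camera call takes 0.05 s, during which the arm holds its last target. There are 200 camera calls.

## Working session

There is one attempt and no reset: what is moved stays moved. The work goes in short steps, Python scripts to look and compute and a tool call to move; the robot and the scene stay as the last step left them, time stands still between calls to the robot, and variables do not carry over. Pictures are saved under pics/ and viewed, at most 10 in all, crops included, and the job is handed in when it is done.

Besides the shell and the picture viewer there is one more tool, called after "Emit:" by a JSON object that holds its "fn" and its "kwargs". carry_out: Moves the arm, as the interface text tells. Its arguments: {"type":"object","properties":{"plan":{"type":"string"},"force":{"type":"number"}},"required":["plan"]}

```bash
mkdir -p pics; ls; python3 - <<'E'
from bench import telemetry, eyes, ticket, arm
import cv2, numpy as np
o=telemetry.get_obs(); print(o['t'],o['tool_pos'],o['tcp_rot'],o['width'],arm.tcp_to_grasp)
ims={}
for c in ['scene','side']:
    ims[c]=eyes.grab_frame(c); p=eyes.camera_params(c); print(c,p['mtx'].tolist(),np.round(p['cam_to_world'],4).tolist())
    for l in ['tall_carton','reader_glass','cover_grip','bottle_1','wide_carton','low_carton','reader']:
        print(l,[(np.round(d['uv'],1).tolist(),round(d['score'],2)) for d in eyes.mark_of(c,l)])
    cv2.imwrite(f'pics/{c}0.png',ims[c])
print(telemetry.get_obs()['t'])
E
```

```text
pics
0.0 [6.24207808e-01 7.72307037e-05 2.30124624e-01] [-3.13933021e+00 -2.53606857e-04  1.57080441e+00] 0.08534746499121687 -0.0187
scene [[504.7532355111514, 0.0, 313.7936485952092], [0.0, 504.7532355111514, 198.47128456944455], [0.0, 0.0, 1.0]] [[-0.8784, -0.3475, 0.328, 0.1277], [-0.4779, 0.6431, -0.5984, 0.7815], [-0.0029, -0.6824, -0.731, 0.9309], [0.0, 0.0, 0.0, 1.0]]
tall_carton [([301.7, 248.1], 0.88), ([379.7, 229.8], 0.58), ([337.4, 212.3], 0.52)]
reader_glass [([367.8, 154.9], 0.96)]
cover_grip [([366.6, 139.2], 0.61)]
bottle_1 [([338.1, 210.5], 0.96), ([309.1, 203.3], 0.67), ([247.1, 282.8], 0.57), ([284.2, 197.1], 0.53)]
wide_carton [([247.2, 283.1], 0.9)]
low_carton [([255.8, 225.6], 0.77), ([369.7, 165.0], 0.34)]
reader [([371.7, 164.4], 0.79)]
side [[381.6236232965322, 0.0, 323.2265420750153], [0.0, 381.6236232965322, 203.19002378542976], [0.0, 0.0, 1.0]] [[-0.3376, 0.5938, -0.7303, 1.1492], [0.9412, 0.2207, -0.2557, 0.2872], [0.0093, -0.7737, -0.6334, 0.6462], [0.0, 0.0, 0.0, 1.0]]
tall_carton [([335.1, 195.6], 0.93), ([367.3, 236.0], 0.61)]
reader_glass [([247.5, 191.9], 0.9)]
cover_grip [([242.7, 177.5], 0.79)]
bottle_1 [([302.9, 260.1], 0.75), ([323.6, 217.4], 0.68), ([309.9, 238.6], 0.65)]
wide_carton [([424.5, 274.2], 0.88)]
low_carton [([351.1, 278.8], 0.78)]
reader [([248.1, 204.5], 0.58)]
0.8
```

View pics/scene0.png

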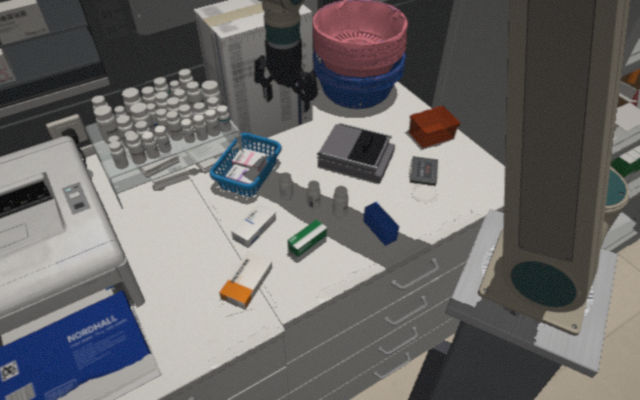

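View pics/side0.png

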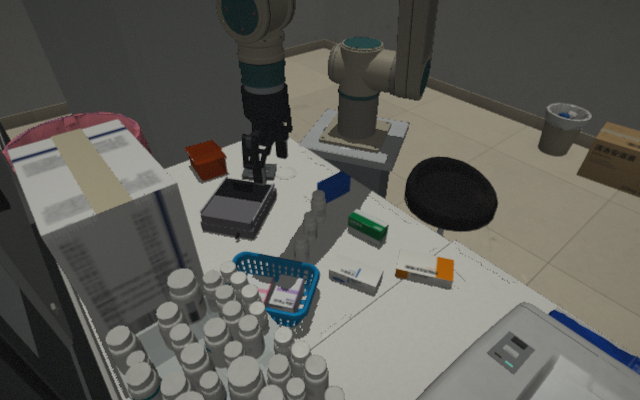

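Scene view: the green carton at (308,238) is the tall one (blue one at (381,222) is the decoy), white low carton (254,225), orange wide carton (247,281), bottles at (285,185), (314,192), (340,200), reader around (356,150). The side view agrees: green carton (368,226), reader (240,205). Next I'll fit the known shapes to the silhouettes in both views.

```bash
cat > fit.py <<'E'
from bench import telemetry, eyes, ticket, arm
import cv2, numpy as np
from scipy.optimize import minimize
def proj(P,p):
    T=np.linalg.inv(p['cam_to_world']); q=P@T[:3,:3].T+T[:3,3]; q=q@np.array(p['mtx']).T
    return q[:,:2]/q[:,2:]
def ray_at_z(uv,z,p):
    d=p['cam_to_world'][:3,:3]@np.linalg.inv(p['mtx'])@np.array([uv[0],uv[1],1.]); o=p['cam_to_world'][:3,3]
    return (o+d*(z-o[2])/d[2])
def box(x0,x1,y0,y1,z0,z1): return np.array([[a,b,c] for a in(x0,x1) for b in(y0,y1) for c in(z0,z1)],float)
S=8
def hullmask(P,p):
    m=np.zeros((400*4,640*4),np.uint8); uv=proj(P,p)*4
    cv2.fillConvexPoly(m,cv2.convexHull(np.round(uv).astype(np.int32)),255)
    return cv2.resize(m,(640,400),interpolation=cv2.INTER_AREA)/255.
def place(pts,s):
    c,n=np.cos(s[2]),np.sin(s[2]); return np.c_[pts[:,0]*c-pts[:,1]*n+s[0],pts[:,0]*n+pts[:,1]*c+s[1],pts[:,2]]
def fit(pts,regs,s0):
    # regs: list of (mask,cam params)
    def cost(s):
        t=0
        for r,p in regs:
            m=hullmask(place(pts,s),p); t+=1-np.minimum(m,r).sum()/np.maximum(m,r).sum()
        return t/len(regs)
    best=None
    for y in np.arange(-1.5,1.6,.3) if len(s0)==2 else [s0[2]]:
        r=minimize(cost,[s0[0],s0[1],y],method='Nelder-Mead',options=dict(initial_simplex=np.array([[s0[0],s0[1],y]]+[[s0[0]+.015*(i==0),s0[1]+.015*(i==1),y+.2*(i==2)] for i in range(3)]),maxiter=150,xatol=1e-4,fatol=1e-5))
        if best is None or r.fun<best.fun: best=r
    return best.x,best.fun
E
python3 - <<'E'
from fit import *
cams=['scene','side']; P={c:eyes.camera_params(c) for c in cams}
for c in cams: eyes.grab_frame(c)
seeds={'tall_carton':{'scene':(308,238),'side':(368,226)},'low_carton':{'scene':(254,225),'side':(356,277)},'wide_carton':{'scene':(247,281),'side':(424,270)},'reader':{'scene':(356,150),'side':(240,205)}}
shape={'tall_carton':box(-.0175,.0175,-.045,.045,0,.052),'low_carton':box(-.025,.025,-.0525,.0525,0,.03),'wide_carton':box(-.031,.031,-.059,.059,0,.026)}
for n,s in seeds.items():
    regs=[]
    for c in cams:
        D=eyes.silhouettes(c,n); print(n,c,[(np.round(d['uv']).tolist(),round(d['score'],2),int(d['region'].sum())) for d in D])
        D=[d for d in D if np.hypot(*(np.array(d['uv'])-s[c]))<15]
        if D: regs.append((D[0]['region'].astype(float),P[c])); np.save(f'{n}_{c}.npy',D[0]['region'])
    if n in shape and regs:
        x0=ray_at_z(s['scene'],.02,P['scene']); print(n,x0,[np.round(v,4) for v in fit(shape[n],regs,x0[:2])], [np.round(fit(shape[n],[r],x0[:2])[0],4) for r in regs])
for n,z,uvs in [('glass',.032,((367.8,154.9),(247.5,191.9))),('grip',.08,((366.6,139.2),(242.7,177.5))),('rd',0,((371.7,164.4),(248.1,204.5))),('tall',0,((301.7,248.1),(367.3,236.0))),('b1',0,((338.1,210.5),(323.6,217.4))),('b2',0,((309.1,203.3),(309.9,238.6))),('b3',0,((284.2,197.1),(302.9,260.1))),]:
    print(n,[np.round(ray_at_z(u,z,P[c]),4) for u,c in zip(uvs,cams)])
print(telemetry.get_obs()['t'])
E
```

```text
tall_carton scene [([303.0, 239.0], 0.85, 972), ([378.0, 226.0], 0.74, 931)]
tall_carton side [([336.0, 186.0], 0.9, 706), ([372.0, 226.0], 0.63, 1000)]
tall_carton [0.48870156 0.15139583 0.02      ] [array([ 0.4848,  0.1663, -0.3041]), np.float64(0.0707)] [array([ 0.4839,  0.1635, -0.2606]), array([ 0.4857,  0.1674, -0.2851])]
low_carton scene [([251.0, 223.0], 0.75, 971)]
low_carton side [([356.0, 272.0], 0.81, 1364)]
low_carton [0.61945244 0.17776158 0.02      ] [array([ 0.6222,  0.1778, -0.0833]), np.float64(0.0904)] [array([ 0.6225,  0.1754, -0.044 ]), array([ 0.6221,  0.1787, -0.0901])]
wide_carton scene [([245.0, 282.0], 0.96, 1569)]
wide_carton side [([427.0, 270.0], 0.71, 1695)]
wide_carton [0.54673781 0.31635077 0.02      ] [array([0.553 , 0.3129, 0.0562]), np.float64(0.0714)] [array([0.5531, 0.309 , 0.085 ]), array([0.5532, 0.3142, 0.0523])]
reader scene [([358.0, 154.0], 0.57, 3230)]
reader side [([237.0, 209.0], 0.78, 3412), ([242.0, 187.0], 0.7, 868)]
glass [array([ 0.4806, -0.1611,  0.032 ]), array([ 0.4662, -0.1631,  0.032 ])]
grip [array([ 0.4896, -0.1645,  0.08  ]), array([ 0.4706, -0.1682,  0.08  ])]
rd [array([ 0.4682, -0.1649,  0.    ]), array([ 0.4787, -0.1587,  0.    ])]
tall [array([0.495 , 0.1705, 0.    ]), array([0.485 , 0.1689, 0.    ])]
b1 [array([0.4732, 0.0265, 0.    ]), array([0.4578, 0.0466, 0.    ])]
b2 [array([0.5478, 0.0395, 0.    ]), array([0.5415, 0.0417, 0.    ])]
b3 [array([0.6135, 0.0508, 0.    ]), array([0.6112, 0.0519, 0.    ])]
1.3
```

```bash
cat > rd.py <<'E'
from fit import *
def umask(parts,p): return np.max([hullmask(q,p) for q in parts],0)
def reader_parts(s,grip_dx=0,open_=0):
    B=[box(-.052,.124,-.068,.068,0,.052),box(-.052,.124,-.068,-.064,0,.055),box(-.052,.124,.064,.068,0,.055),box(-.0345+open_,.0345+open_,-.062,.062,.053,.057),box(-.006+grip_dx+open_,.006+grip_dx+open_,-.025,.025,.057,.081)]
    return [place(b,s) for b in B]
E
python3 - <<'E'
from rd import *
cams=['scene','side']; P={c:eyes.camera_params(c) for c in cams}
R={c:np.load(f'reader_{c}.npy').astype(float) for c in cams}
def cost(s,cs=cams): return sum(1-np.minimum(m,R[c]).sum()/np.maximum(m,R[c]).sum() for c in cs for m in [umask(reader_parts(s),P[c])])/len(cs)
for cs in (cams,['scene'],['side']):
    best=min((minimize(cost,[.475,-.162,y],args=(cs,),method='Nelder-Mead',options=dict(initial_simplex=[[.475,-.162,y],[.49,-.162,y],[.475,-.147,y],[.475,-.162,y+.15]],maxiter=120)) for y in (-.3,0,.3)),key=lambda r:r.fun)
    print(cs,best.x,best.fun)
    if cs==cams: s=best.x
out=[]
for c,(u,v) in zip(cams,((356,150),(240,205))):
    im=eyes.grab_frame(c)
    k=4; w=[int(v)-50,int(u)-60]
    I=cv2.resize(im[w[0]:w[0]+110,w[1]:w[1]+100],None,fx=4,fy=4,interpolation=cv2.INTER_CUBIC)
    I2=I.copy()
    for q in reader_parts(s):
        h=cv2.convexHull(np.round((proj(q,P[c])-[w[1],w[0]])*4).astype(np.int32)); cv2.polylines(I2,[h],True,(0,0,255),1)
    out+=[I2]
cv2.imwrite('pics/rd.png',np.hstack(out))
E
```

```text
['scene', 'side'] [ 0.47738277 -0.16370016  0.12498696] 0.09074800694761315
['scene'] [ 0.47786045 -0.16885413  0.11387791] 0.058625160346084226
['side'] [ 0.47819327 -0.16178133  0.13205538] 0.09585773513076568
```

View pics/rd.png

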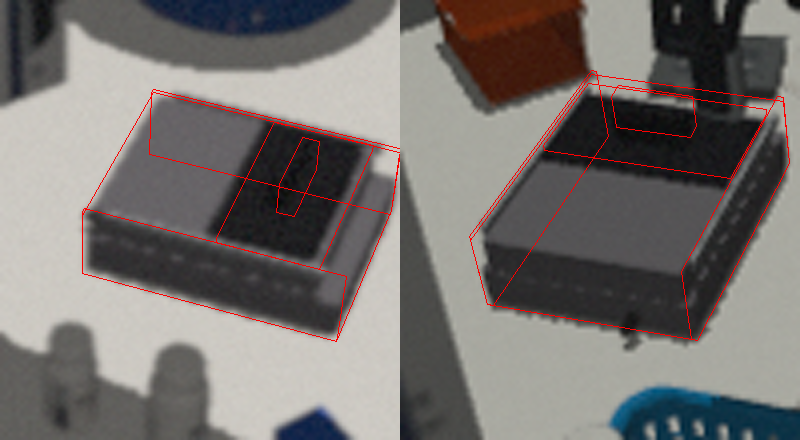

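The fit matches both pictures: reader at about (0.477, -0.164), yaw 0.125. Cover is at the near (-x) end, closed. I'll move behind the rib with the fingers shut.

Emit:
{"fn": "carry_out", "kwargs": {"plan": "-0.040 -0.036 -0.01 0 0 0.025 -1; -0.080 -0.072 -0.02 0 0 0.05 -1; -0.120 -0.108 -0.03 0 0 0.08 -1; -0.160 -0.144 -0.04 0 0 0.105 -1; -0.195 -0.171 -0.05 0 0 0.125 -1", "force": 60}}

```text
t: 2.02
tool_pos: [0.4286, -0.1721, 0.1812]
tcp_rot: [3.141, 0.001, 1.696]
ft_force: [0.5, -0.3, 0.1]
width: 0.0001
grip_force: 0.0
```

Emit:
{"fn": "carry_out", "kwargs": {"plan": "0 0 0 0 0 0 -1; 0 0 0 0 0 0 -1"}}

```text
t: 2.28
tool_pos: [0.4306, -0.1712, 0.1818]
tcp_rot: [3.14, 0.0, 1.695]
ft_force: [0.5, -0.7, -0.0]
width: -0.0004
grip_force: 0.0
```

```bash
python3 - <<'E'
from rd import *
o=telemetry.get_obs(); print(o['t'],o['tool_pos'],o['tcp_rot'],o['width'],o['ft_force'])
p=eyes.camera_params('wrist'); im=eyes.grab_frame('wrist'); cv2.imwrite('pics/w1.png',im)
np.savez('w1.npz',**p)
print(p['mtx'].tolist(),np.round(p['cam_to_world'],4).tolist())
for l in ['reader_glass','cover_grip','reader']: print(l,[(np.round(d['uv'],1).tolist(),round(d['score'],2)) for d in eyes.mark_of('wrist',l)])
def fray(uv,z):
    K=np.array(p['mtx']); d=(np.array(uv)-K[:2,2])/K[0,0]; r=np.hypot(*d); v=np.r_[d/r*np.sin(r),np.cos(r)]
    v=p['cam_to_world'][:3,:3]@v; c=p['cam_to_world'][:3,3]; return c+v*(z-c[2])/v[2]
for l,z in [('cover_grip',.08),('reader_glass',.032)]:
    for d in eyes.mark_of('wrist',l)[:2]: print(l,fray(d['uv'],z))
E
```

```text
2.275 [ 0.43063224 -0.17119735  0.18176566] [3.14019057e+00 4.17092114e-04 1.69520966e+00] -0.00041750603157841555 [ 0.54289846 -0.67328407 -0.01175581]
[[309.70691628693146, 0.0, 323.00713547516983], [0.0, 309.70691628693146, 196.51425777252751], [0.0, 0.0, 1.0]] [[0.9924, 0.1185, 0.0343, 0.4207], [0.1233, -0.9544, -0.2718, -0.1031], [0.0005, 0.2739, -0.9618, 0.3243], [0.0, 0.0, 0.0, 1.0]]
reader_glass [([371.6, 183.1], 0.92)]
cover_grip [([387.7, 194.6], 0.98)]
reader [([363.8, 174.9], 0.68)]
cover_grip [ 0.48253688 -0.16389346  0.08      ]
reader_glass [ 0.4765848 -0.1663294  0.032    ]
```

View pics/w1.png

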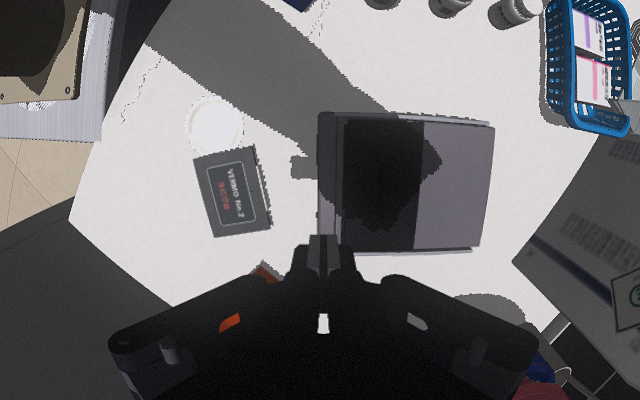

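The wrist view shows the reader centred near (405,180), with the black cover and its rib at about (388,195). The glass at (0.4766,-0.166) and the grip at (0.4825,-0.164) agree with the fit. Now I'll descend and push along +x.

Emit:
{"fn": "carry_out", "kwargs": {"plan": "0 0 -0.05 0 0 0 -1; 0 0 -0.10 0 0 0 -1; 0 0 -0.115 0 0 0 -1; 0 0 -0.115 0 0 0 -1"}}

```text
t: 3.08
tool_pos: [0.4297, -0.1706, 0.0659]
tcp_rot: [-3.14, -0.001, 1.696]
ft_force: [-0.0, -0.0, 0.6]
width: -0.0004
grip_force: 0.0
```

Emit:
{"fn": "carry_out", "kwargs": {"plan": "0.015 0.002 0 0 0 0 -1; 0.03 0.004 0 0 0 0 -1; 0.045 0.006 0 0 0 0 -1; 0.06 0.008 0 0 0 0 -1; 0.07 0.009 0 0 0 0 -1"}}

```text
t: 3.7
tool_pos: [0.5011, -0.1618, 0.0664]
tcp_rot: [-3.142, 0.0, 1.696]
ft_force: [-1.3, -1.4, 0.4]
width: 0.0
grip_force: 0.8
```

Emit:
{"fn": "carry_out", "kwargs": {"plan": "0.01 0.001 0 0 0 0 -1; 0.018 0.002 0 0 0 0 -1; 0.024 0.003 0 0 0 0 -1; 0.024 0.003 0 0 0 0 -1"}}

```text
t: 4.2
tool_pos: [0.5247, -0.1589, 0.0663]
tcp_rot: [3.141, -0.0, 1.696]
ft_force: [0.6, -0.2, -0.4]
width: 0.0
grip_force: 0.0
```

Emit:
{"fn": "carry_out", "kwargs": {"plan": "0.006 0.001 0 0 0 0 -1; 0.012 0.0015 0 0 0 0 -1; 0.015 0.002 0 0 0 0 -1"}}

```text
t: 4.58
tool_pos: [0.5271, -0.1582, 0.0659]
tcp_rot: [-3.116, 0.003, 1.693]
ft_force: [-30.4, -7.3, 25.9]
width: 0.0002
grip_force: 16.6
```

End stop reached (30 N reaction). Backing off, rising and heading for the carton.

Emit:
{"fn": "carry_out", "kwargs": {"plan": "-0.025 -0.003 0 0 0 0 -1; -0.035 -0.004 0.05 0 0 0 -1; -0.035 -0.004 0.11 0 0 0 -1; -0.035 0.05 0.135 0 0 -0.08 -1; -0.038 0.11 0.135 0 0 -0.16 -1"}}

```text
t: 5.2
tool_pos: [0.5042, -0.0469, 0.2052]
tcp_rot: [3.133, 0.001, 1.53]
ft_force: [0.5, 0.0, -0.2]
width: 0.0003
grip_force: 0.0
```

Emit:
{"fn": "carry_out", "kwargs": {"plan": "0 0.05 0 0 0 -0.1 1; -0.005 0.10 0 0 0 -0.2 1; -0.01 0.125 0 0 0 -0.25 1; -0.01 0.125 0 0 0 -0.25 1; -0.01 0.125 0 0 0 -0.25 1"}}

```text
t: 5.82
tool_pos: [0.4914, 0.0776, 0.2015]
tcp_rot: [3.141, 0.0, 1.286]
ft_force: [-0.4, 0.0, -0.3]
width: 0.0854
grip_force: 0.0
```

```bash
cat > fe.py <<'E'
from rd import *
def fproj(P,p):
    T=np.linalg.inv(p['cam_to_world']); q=P@T[:3,:3].T+T[:3,3]; K=np.array(p['mtx'])
    r=np.hypot(q[:,0],q[:,1]); th=np.arctan2(r,q[:,2]); return q[:,:2]/np.maximum(r,1e-9)[:,None]*th[:,None]*K[0,0]+K[:2,2]
def fray(uv,z,p):
    K=np.array(p['mtx']); d=(np.array(uv)-K[:2,2])/K[0,0]; r=np.hypot(*d); v=np.r_[d/r*np.sin(r),np.cos(r)]
    v=p['cam_to_world'][:3,:3]@v; c=p['cam_to_world'][:3,3]; return c+v*(z-c[2])/v[2]
import fit
_old=fit.proj
def proj_any(P,p): return fproj(P,p) if p.get('fish') else _old(P,p)
fit.proj=proj_any
E
python3 - <<'E'
from fe import *
o=telemetry.get_obs(); print(o['t'],o['tool_pos'],o['tcp_rot'],o['width'],o['ft_force'])
p=dict(eyes.camera_params('wrist')); p['fish']=1; im=eyes.grab_frame('wrist')
D=eyes.silhouettes('wrist','tall_carton'); print([(np.round(d['uv']),d['score'],d['region'].sum()) for d in D])
print([(np.round(fray(d['uv'],0,p),4),round(d['score'],2)) for d in eyes.mark_of('wrist','tall_carton')])
D=[d for d in D if np.hypot(*(fray(d['uv'],.03,p)[:2]-[.485,.166]))<.05]
s,f=fit.fit(box(-.0175,.0175,-.045,.045,0,.052),[(D[0]['region'].astype(float),p)],[.485,.1665,-.29]); print('carton',s,f)
h=cv2.convexHull(np.round(fproj(place(box(-.0175,.0175,-.045,.045,0,.052),s),p)).astype(np.int32))
I=im.copy(); cv2.polylines(I,[h],True,(0,0,255),1); cv2.imwrite('pics/w2.png',I)
# cover check from fixed cams
for c in ['scene','side']:
    eyes.grab_frame(c); q=eyes.camera_params(c)
    print(c,[(np.round(ray_at_z(d['uv'],.08,q),4),round(d['score'],2)) for d in eyes.mark_of(c,'cover_grip')],[(np.round(ray_at_z(d['uv'],.032,q),4),round(d['score'],2)) for d in eyes.mark_of(c,'reader_glass')])
E
```

```text
5.825 [0.49135413 0.07760368 0.2014587 ] [3.14083093e+00 3.19079941e-05 1.28616406e+00] 0.08540736952718646 [-0.35502858  0.04720086 -0.29839552]
[(array([287.,  99.]), 0.87, np.int64(3656)), (array([219., 236.]), 0.7, np.int64(3147))]
[(array([0.3537, 0.0379, 0.    ]), 0.85), (array([0.4785, 0.1649, 0.    ]), 0.81)]
carton [ 0.481433    0.16357271 -0.30975848] 0.03169794792697023
scene [(array([ 0.5477, -0.1528,  0.08  ]), 0.53)] [(array([ 0.4665, -0.1567,  0.032 ]), 0.72)]
side [(array([ 0.5452, -0.1617,  0.08  ]), 0.95)] [(array([ 0.4635, -0.1693,  0.032 ]), 0.94), (array([0.5113, 0.1801, 0.032 ]), 0.25)]
```

View pics/w2.png

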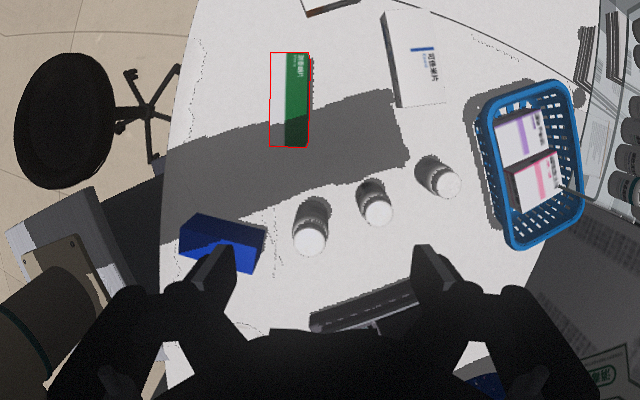

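The wrist view shows the green carton at (290,100) with the fitted outline matching; bottles and the blue decoy at (225,245) stay clear. The cover reads about +65 to 70 mm open. I'll move above the carton and look again.

Emit:
{"fn": "carry_out", "kwargs": {"plan": "-0.004 0.045 -0.02 0 0 -0.01 1; -0.008 0.0875 -0.05 0 0 -0.02 1; -0.008 0.0875 -0.075 0 0 -0.02 1; -0.008 0.0875 -0.075 0 0 -0.02 1"}}

```text
t: 6.78
tool_pos: [0.4808, 0.1654, 0.1243]
tcp_rot: [-3.137, 0.003, 1.267]
ft_force: [-0.7, -0.4, -0.3]
width: 0.0856
grip_force: 0.0
```

```bash
python3 - <<'E'
from fe import *
o=telemetry.get_obs(); print(o['t'],o['tool_pos'],o['tcp_rot'],o['width'])
p=dict(eyes.camera_params('wrist')); p['fish']=1; im=eyes.grab_frame('wrist')
D=eyes.silhouettes('wrist','tall_carton'); print([(np.round(d['uv']),np.round(fray(d['uv'],.03,p),3),d['score'],d['region'].sum()) for d in D])
D=[d for d in D if np.hypot(*(fray(d['uv'],.03,p)[:2]-[.485,.166]))<.06]
B=box(-.0175,.0175,-.045,.045,0,.052)
I=im.copy()
if D:
    s,f=fit.fit(B,[(D[0]['region'].astype(float),p)],[.483,.165,-.30]); print('carton',s,f)
    h=cv2.convexHull(np.round(fproj(place(B,s),p)).astype(np.int32)); cv2.polylines(I,[h],True,(0,0,255),1)
cv2.imwrite('pics/w3.png',I)
E
```

```text
6.775 [0.48076761 0.16542468 0.12428214] [-3.13717088e+00  2.56013999e-03  1.26672580e+00] 0.08558794988019987
[(array([324., 201.]), array([0.479, 0.163, 0.03 ]), 0.91, np.int64(5814)), (array([252., 326.]), array([0.372, 0.06 , 0.03 ]), 0.75, np.int64(919)), (array([471., 372.]), array([ 0.585, -0.1  ,  0.03 ]), 0.18, np.int64(669))]
carton [ 0.48151253  0.16309298 -0.3231984 ] 0.02056976741096228
```

View pics/w3.png

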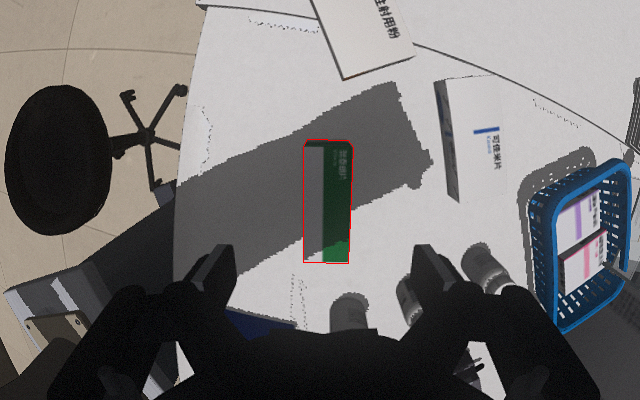

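The outline fits tightly around the green carton at (327,200). Descending to grasp.

Emit:
{"fn": "carry_out", "kwargs": {"plan": "0.001 -0.002 -0.05 0 0 -0.012 1; 0.001 -0.002 -0.09 0 0 -0.012 1; 0.001 -0.002 -0.101 0 0 -0.012 1; 0.001 -0.002 -0.101 0 0 -0.012 1"}}

```text
t: 7.38
tool_pos: [0.4848, 0.1633, 0.0261]
tcp_rot: [3.141, -0.0, 1.253]
ft_force: [-0.3, 0.5, 0.8]
width: 0.0854
grip_force: 0.0
```

Emit:
{"fn": "carry_out", "kwargs": {"plan": "0 0 0 0 0 0 -1; 0 0 0 0 0 0 -1; 0 0 0 0 0 0 -1; 0 0 0 0 0 0 -1; 0 0 0 0 0 0 -1", "force": 40}}

```text
t: 8.0
tool_pos: [0.4851, 0.1638, 0.0265]
tcp_rot: [3.14, -0.001, 1.254]
ft_force: [-0.5, -0.3, 7.3]
width: 0.0341
grip_force: 42.0
```

Emit:
{"fn": "carry_out", "kwargs": {"plan": "0 0 0.03 0 0 0 -1; 0 0 0.08 0 0 0 -1; 0 0 0.13 0 0 0 -1; 0 0 0.17 0 0 0 -1; 0 0 0.17 0 0 0 -1"}}

```text
t: 8.62
tool_pos: [0.4868, 0.1641, 0.1992]
tcp_rot: [3.135, -0.004, 1.254]
ft_force: [0.3, 0.5, -0.0]
width: 0.0341
grip_force: 41.3
```

Emit:
{"fn": "carry_out", "kwargs": {"plan": "-0.001 -0.05 0 0 0 0.06 -1; -0.003 -0.10 0 0 0 0.13 -1; -0.004 -0.15 0 0 0 0.20 -1; -0.006 -0.20 0 0 0 0.27 -1; -0.008 -0.25 0 0 0 0.34 -1"}}

```text
t: 9.25
tool_pos: [0.4746, -0.0877, 0.1936]
tcp_rot: [-3.139, -0.001, 1.596]
ft_force: [0.5, 0.1, -0.5]
width: 0.0345
grip_force: 41.2
```

Emit:
{"fn": "carry_out", "kwargs": {"plan": "-0.001 -0.04 0 0 0 0.06 -1; -0.002 -0.08 -0.01 0 0 0.10 -1; -0.002 -0.08 -0.04 0 0 0.10 -1; -0.002 -0.08 -0.04 0 0 0.10 -1; -0.002 -0.08 -0.04 0 0 0.10 -1"}}

```text
t: 9.88
tool_pos: [0.4736, -0.1659, 0.155]
tcp_rot: [-3.14, -0.001, 1.694]
ft_force: [0.9, -0.1, -0.7]
width: 0.0341
grip_force: 41.2
```

```bash
cat > look.py <<'E'
from fe import *
import sys
def carton_parts(b,z0): return place(box(-.0175,.0175,-.045,.045,z0,z0+.052),b)
o=telemetry.get_obs(); print(o['t'],o['tool_pos'],o['tcp_rot'],o['width'],o['ft_force'])
z0=o['tool_pos'][2]-.0245
out=[]
for c in ['wrist','scene','side']:
    p=dict(eyes.camera_params(c)); p['fish']=c=='wrist'; im=eyes.grab_frame(c)
    rz=(lambda u,z:fray(u,z,p)) if p['fish'] else (lambda u,z:ray_at_z(u,z,p))
    for l,z in [('reader_glass',.032),('cover_grip',.08),('tall_carton',z0)]:
        print(c,l,[(np.round(rz(d['uv'],z)[:2],4).tolist(),round(d['score'],2)) for d in eyes.mark_of(c,l)[:3]])
    D=eyes.silhouettes(c,'tall_carton'); D=[d for d in D if np.hypot(*(rz(d['uv'],z0+.03)[:2]-o['tool_pos'][:2]))<.05]
    if D:
        g=[o['tool_pos'][0],o['tool_pos'][1],o['tcp_rot'][2]-np.pi/2]
        s,f=fit.fit(box(-.0175,.0175,-.045,.045,z0,z0+.052),[(D[0]['region'].astype(float),p)],g); print('carton',c,np.round(s,4),f,D[0]['region'].sum())
    I=im.copy()
    R=[.4770,-.1655,.125]
    for q,col in [(b,(0,0,255)) for b in reader_parts(R,.006,.070)]+[(place(box(-.0285,.0285,-.057,.057,.0519,.052),R),(0,255,255))]:
        h=cv2.convexHull(np.round(fit.proj(q,p)).astype(np.int32)); cv2.polylines(I,[h],True,col,1)
    u,v=fit.proj(np.array([[.49,-.165,.06]]),p)[0]; u=int(np.clip(u-60,0,500)); v=int(np.clip(v-65,0,270))
    out.append(cv2.resize(I[v:v+130,u:u+120] if not p['fish'] else cv2.resize(I[60:320,200:440],(120,130)),None,fx=3,fy=3,interpolation=cv2.INTER_CUBIC)[:, :])
    cv2.imwrite(f'pics/{sys.argv[1]}_{c}.png',I)
cv2.imwrite(f'pics/{sys.argv[1]}.png',cv2.resize(np.hstack(out),None,fx=.74,fy=.74))
E
python3 look.py h1
```

```text
9.875 [ 0.47356161 -0.16592971  0.15499826] [-3.14048187e+00 -8.26349687e-04  1.69437671e+00] 0.03409759035531192 [ 0.85236376 -0.14028962 -0.70820183]
wrist reader_glass [([0.4755, -0.2064], 0.69)]
wrist cover_grip [([0.5426, -0.1569], 0.78)]
wrist tall_carton [([0.4717, -0.1649], 0.81)]
carton wrist [ 0.4724 -0.1665  0.1261] 0.1171497020835015 14045
scene reader_glass [([0.4797, -0.1501], 0.65)]
scene cover_grip [([0.55, -0.1562], 0.79)]
scene tall_carton [([0.4752, -0.1546], 0.94)]
carton scene [ 0.4807 -0.1651  0.2805] 0.16528493585406956 554
side reader_glass [([0.4653, -0.1654], 0.66)]
side cover_grip [([0.5408, -0.1656], 0.77)]
side tall_carton [([0.5126, 0.0911], 0.92), ([0.4699, -0.1681], 0.72)]
carton side [ 0.4799 -0.1602  0.0818] 0.27281474191766375 781
```

View pics/h1_wrist.png

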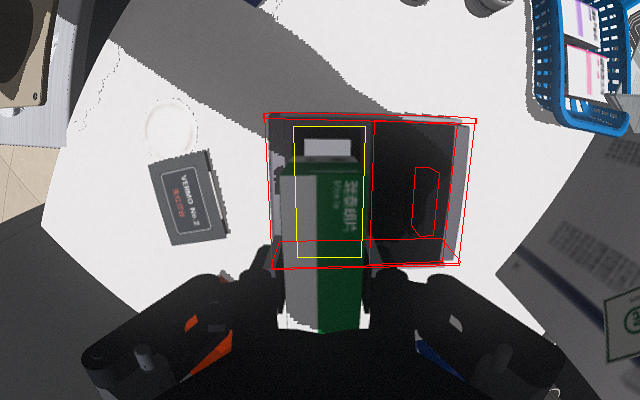

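View pics/h1.png

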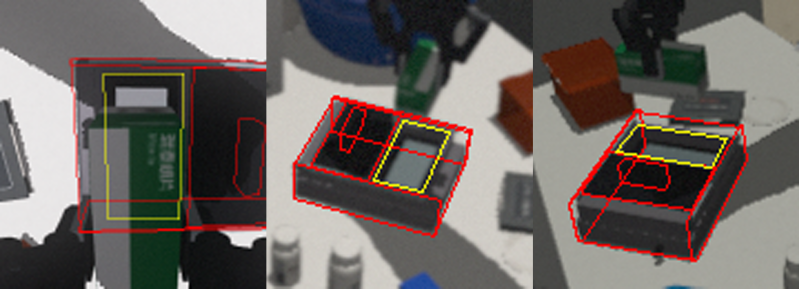

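The wrist view shows the carton in the fingers (325,240) over the pocket (yellow, 293–365 × 126–258), with the cover's edge on its predicted open line. I'll step aside to see the pocket unobstructed and refine the reader pose.

Emit:
{"fn": "carry_out", "kwargs": {"plan": "0.003 -0.02 0.03 0 0 0 -1; 0.01 -0.06 0.05 0 0 0 -1; 0.01 -0.085 0.05 0 0 0 -1; 0.01 -0.085 0.05 0 0 0 -1; 0.01 -0.085 0.05 0 0 0 -1"}}

```text
t: 11.25
tool_pos: [0.4834, -0.2508, 0.2048]
tcp_rot: [-3.141, -0.001, 1.694]
ft_force: [-0.6, -0.5, -0.7]
width: 0.0342
grip_force: 41.2
```

```bash
cat > rl.py <<'E'
from fe import *
o=telemetry.get_obs(); print(o['t'],o['tool_pos'],o['tcp_rot'])
p=dict(eyes.camera_params('wrist')); p['fish']=True; im=eyes.grab_frame('wrist')
for l,z in [('reader_glass',.032),('cover_grip',.08),('reader',0)]:
    print(l,[(np.round(fray(d['uv'],z,p)[:2],4).tolist(),np.round(d['uv']).tolist(),round(d['score'],2)) for d in eyes.mark_of('wrist',l)[:3]])
D=eyes.silhouettes('wrist','reader'); print([(np.round(d['uv']),d['score'],d['region'].sum()) for d in D])
r=D[0]['region'].astype(float)
def cost(s):
    m=umask(reader_parts(s,.006,.07),p); return 1-np.minimum(m,r).sum()/np.maximum(m,r).sum()
b=minimize(cost,[.477,-.165,.125],method='Nelder-Mead',options=dict(initial_simplex=[[.477,-.165,.125],[.485,-.165,.125],[.477,-.157,.125],[.477,-.165,.2]],maxiter=120)); print('reader',b.x,b.fun)
I=cv2.addWeighted(im,1,np.where(r[...,None]>0,np.uint8([60,0,0]),np.uint8([0,0,0])).astype(np.uint8),1,0)
for R,col in [([.477,-.1655,.125],(0,255,255)),(b.x,(0,0,255))]:
    for q in [place(box(-.0285,.0285,-.057,.057,.0519,.052),R),place(box(-.0285,.0285,-.057,.057,.0319,.032),R),place(box(-.052,.124,-.068,.068,.0,.052),R)]+reader_parts(R,.006,.07)[3:]:
        h=cv2.convexHull(np.round(fproj(q,p)*8).astype(np.int32)); cv2.polylines(I,[h],True,col,1,cv2.LINE_AA,3)
x,y=np.clip(fproj(np.array([[.51,-.165,.05]]),p)[0].astype(int)-[140,110],0,[360,180])
cv2.imwrite('pics/rl.png',cv2.resize(I[y:y+220,x:x+280],None,fx=2.7,fy=2.7,interpolation=cv2.INTER_CUBIC))
E
python3 rl.py
```

```text
11.25 [ 0.48344216 -0.25081959  0.20475191] [-3.14057807e+00 -1.39795261e-03  1.69369246e+00]
reader_glass [([0.4788, -0.1657], [330.0, 95.0], 0.68)]
cover_grip [([0.5432, -0.1593], [406.0, 96.0], 0.82), ([0.4749, -0.1714], [326.0, 98.0], 0.2)]
reader [([0.478, -0.163], [329.0, 94.0], 0.83)]
[(array([364.,  93.]), 0.9, np.int64(23168))]
reader [ 0.47662116 -0.16152424  0.07955028] 0.06335481645765084
```

View pics/rl.png

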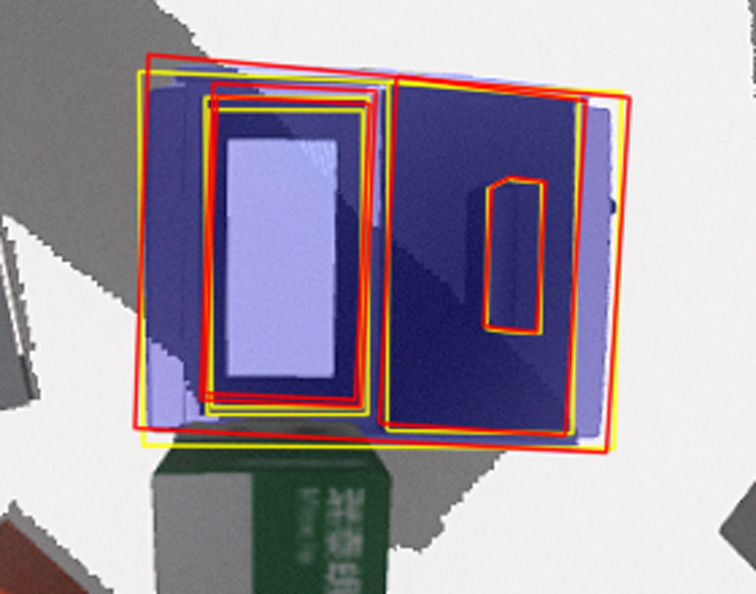

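The close view shows the pocket's light window at crop (228–337, 140–377), square with the image; the yaw is between the two fits. Measuring edges along reader lines to refine the pocket centre, yaw and cover travel.

```bash
python3 - <<'E'
from fe import *
from scipy.signal import find_peaks
p=dict(eyes.camera_params('wrist')); p['fish']=True; im=eyes.grab_frame('wrist')
p1=dict(np.load('w1.npz')); p1['fish']=True; im1=cv2.imread('pics/w1.png')
# glass window
x,y=np.clip(fproj(np.array([[.51,-.165,.05]]),p)[0].astype(int)-[140,110],0,[360,180])
W=np.array([fray(np.array(c)/2.7+[x,y],.032,p) for c in [(228,140),(336,141),(333,377),(227,376)]])
e=W[0]-W[3]+W[1]-W[2]; print('window centre',W.mean(0),'yaw',np.arctan2(-e[0],e[1]),np.hypot(*(W[0]-W[1])[:2]),np.hypot(*(W[0]-W[3])[:2]))
R=np.array([.477,-.1655,.107])
def scan(im,p,z,axis,off,rng):
    t=np.arange(*rng,.0005); P=np.c_[t,0*t+off,0*t+z] if axis==0 else np.c_[0*t+off,t,0*t+z]
    # average over +-4mm band
    L=0
    for k in np.linspace(-.004,.004,9):
        Q=P.copy(); Q[:,1-axis]+=k; uv=fproj(place(Q,R),p).astype(np.float32)
        L=L+cv2.remap(cv2.cvtColor(im,cv2.COLOR_BGR2GRAY),uv[:,:1],uv[:,1:],cv2.INTER_LINEAR)[:,0].astype(float)/9
    g=np.gradient(cv2.GaussianBlur(L[:,None],(1,5),0)[:,0]); i,_=find_peaks(abs(g),height=2.5,distance=4)
    return [(round(1000*t[j],1),round(g[j],1)) for j in i]
for yo in (-.045,.0,.045):
    print('closed z57 y',yo,scan(im1,p1,.057,0,yo,(-.06,.13)))
    print('open   z57 y',yo,scan(im,p,.057,0,yo,(-.06,.13)))
    print('open   z32 y',yo,scan(im,p,.032,0,yo,(-.06,.04)))
    print('open   z52 y',yo,scan(im,p,.052,0,yo,(-.06,.04)))
for xo in (-.015,.0,.015): print('y-scan z32 x',xo,scan(im,p,.032,1,xo,(-.075,.075)),'z52',scan(im,p,.052,1,xo,(-.075,.075)))
E
```

```text
window centre [ 0.47593263 -0.16646588  0.032     ] yaw 0.11558341109913367 0.04009005020357619 0.08999342433719972
closed z57 y -0.045 [(np.float64(-59.0), np.float64(-6.4)), (np.float64(-53.5), np.float64(-13.4)), (np.float64(-44.0), np.float64(2.8)), (np.float64(-38.0), np.float64(-4.6)), (np.float64(-35.5), np.float64(7.9)), (np.float64(-31.0), np.float64(-18.5)), (np.float64(41.0), np.float64(16.4)), (np.float64(115.5), np.float64(23.6))]
open   z57 y -0.045 [(np.float64(-49.0), np.float64(-32.8)), (np.float64(-47.0), np.float64(12.5)), (np.float64(-36.5), np.float64(-8.2)), (np.float64(-34.0), np.float64(-11.9)), (np.float64(-32.0), np.float64(-6.0)), (np.float64(-29.5), np.float64(-4.1)), (np.float64(-20.5), np.float64(9.0)), (np.float64(16.5), np.float64(-7.4)), (np.float64(26.0), np.float64(4.7)), (np.float64(32.5), np.float64(-5.3)), (np.float64(102.5), np.float64(18.0)), (np.float64(117.0), np.float64(25.4))]
open   z32 y -0.045 [(np.float64(-52.5), np.float64(-31.0)), (np.float64(-50.5), np.float64(12.0)), (np.float64(-39.0), np.float64(-9.6)), (np.float64(-37.0), np.floa
[... 4795 characters left out ...]
.6)), (np.float64(56.5), np.float64(-2.7)), (np.float64(62.0), np.float64(22.4)), (np.float64(65.0), np.float64(-2.6)), (np.float64(67.5), np.float64(-24.6)), (np.float64(70.5), np.float64(34.6)), (np.float64(74.0), np.float64(5.7))] z52 [(np.float64(-73.5), np.float64(-4.4)), (np.float64(-66.0), np.float64(5.4)), (np.float64(-61.5), np.float64(4.1)), (np.float64(-58.5), np.float64(-4.9)), (np.float64(-54.5), np.float64(-3.3)), (np.float64(-43.5), np.float64(21.7)), (np.float64(41.0), np.float64(-15.8)), (np.float64(52.0), np.float64(-2.8)), (np.float64(57.0), np.float64(22.9)), (np.float64(62.5), np.float64(-23.4)), (np.float64(65.0), np.float64(35.0)), (np.float64(68.5), np.float64(12.7))]
```

The pocket centre is (0.4757,-0.166) with yaw 0.108. The light window measures exactly 40x90 mm, and the cover edges at 32.5/102 mm put its travel at about 69 mm. Moving back over the pocket.

Emit:
{"fn": "carry_out", "kwargs": {"plan": "-0.004 0.045 0 0 0 -0.008 -1; -0.0065 0.0853 0 0 0 -0.015 -1; -0.0065 0.0853 -0.04 0 0 -0.015 -1; -0.0065 0.0853 -0.09 0 0 -0.015 -1; -0.0065 0.0853 -0.09 0 0 -0.015 -1"}}

```text
t: 12.18
tool_pos: [0.4736, -0.1638, 0.1118]
tcp_rot: [-3.134, -0.005, 1.679]
ft_force: [-0.7, 0.2, -0.2]
width: 0.0345
grip_force: 41.2
```

Emit:
{"fn": "carry_out", "kwargs": {"plan": "0 0 0 0 0 0 -1; 0 0 0 0 0 0 -1; 0 0 0 0 0 0 -1"}}

```text
t: 12.55
tool_pos: [0.4789, -0.167, 0.1171]
tcp_rot: [3.139, 0.002, 1.679]
ft_force: [0.6, -0.0, -0.3]
width: 0.0345
grip_force: 41.2
```

```bash
sed -i 's/R=\[.4770,-.1655,.125\]/R=[.4757,-.166,.108]/; s/-.0245/-.0265/' look.py; python3 look.py h2
```

```text
12.55 [ 0.47887966 -0.16701886  0.11711246] [3.13867463e+00 1.89321267e-03 1.67856704e+00] 0.03447701748105895 [ 0.58240785 -0.01958947 -0.32718378]
wrist reader_glass []
wrist cover_grip [([0.5437, -0.156], 0.56)]
wrist tall_carton []
carton wrist [ 0.4778 -0.1678  0.1097] 0.10156609370923209 14165
scene reader_glass [([0.476, -0.1623], 0.68)]
scene cover_grip [([0.5498, -0.1688], 0.65)]
scene tall_carton [([0.4771, -0.1543], 0.91), ([0.3364, 0.1147], 0.69), ([0.4394, -0.0843], 0.47)]
carton scene [ 0.4809 -0.1646  0.1912] 0.16526965141330074 581
side reader_glass []
side cover_grip [([0.5437, -0.1612], 0.85)]
side tall_carton [([0.4695, 0.0705], 0.7), ([0.4842, -0.1547], 0.59), ([0.6212, 0.0724], 0.25)]
carton side [ 0.4826 -0.1598  0.0725] 0.30234927275192214 707
```

Emit:
{"fn": "carry_out", "kwargs": {"plan": "0 0 -0.01 0 0 0 -1; 0 0 -0.015 0 0 0 -1; 0 0 -0.015 0 0 0 -1; 0 0 -0.015 0 0 0 -1; 0 0 -0.015 0 0 0 -1"}}

```text
t: 13.92
tool_pos: [0.4777, -0.1663, 0.1005]
tcp_rot: [3.141, 0.0, 1.679]
ft_force: [-0.4, 0.3, -0.8]
width: 0.0344
grip_force: 41.2
```

Emit:
{"fn": "carry_out", "kwargs": {"plan": "0 0 0 0 0 0 -1; 0 0 0 0 0 0 -1; 0 0 0 0 0 0 -1; 0 0 0 0 0 0 -1; 0 0 0 0 0 0 -1"}}

```text
t: 14.55
tool_pos: [0.4775, -0.1662, 0.1003]
tcp_rot: [-3.142, -0.0, 1.679]
ft_force: [-0.6, -0.0, 0.4]
width: 0.0345
grip_force: 41.2
```

Emit:
{"fn": "carry_out", "kwargs": {"plan": "-0.0005 0.001 -0.004 0 0 0 -1; -0.0005 0.001 -0.008 0 0 0 -1; -0.0005 0.001 -0.011 0 0 0 -1; -0.0005 0.001 -0.013 0 0 0 -1; -0.0005 0.001 -0.013 0 0 0 -1"}}

```text
t: 15.18
tool_pos: [0.4768, -0.1651, 0.0871]
tcp_rot: [-3.141, -0.0, 1.679]
ft_force: [0.5, 0.2, -0.6]
width: 0.0343
grip_force: 41.2
```

```bash
python3 look.py h3
```

```text
15.175 [ 0.47682528 -0.16514273  0.08707037] [-3.14120327e+00 -2.59949073e-04  1.67874323e+00] 0.034298563208503274 [ 0.5362717   0.2121318  -0.62247952]
wrist reader_glass []
wrist cover_grip [([0.5425, -0.1587], 0.9)]
wrist tall_carton [([0.4748, -0.1646], 0.61)]
carton wrist [ 0.4759 -0.1661  0.1121] 0.10768866304984837 13910
scene reader_glass [([0.4785, -0.1596], 0.69)]
scene cover_grip [([0.5449, -0.1691], 0.69), ([0.508, 0.0981], 0.38)]
scene tall_carton [([0.345, 0.0833], 0.72), ([0.4821, -0.1654], 0.58)]
carton scene [ 0.4828 -0.1656  0.251 ] 0.15287957436605293 527
side reader_glass [([0.4679, -0.1578], 0.75)]
side cover_grip [([0.5409, -0.1568], 0.81)]
side tall_carton [([0.4838, -0.1481], 0.97), ([0.4231, 0.0614], 0.67)]
carton side [ 0.4817 -0.1593  0.1761] 0.23705991841907248 765
```

View pics/h3.png

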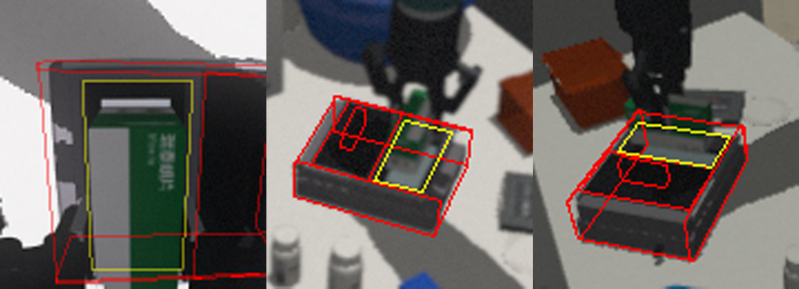

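The carton is centred over the open pocket in all three views, and in the wrist crop it lies between the yellow pocket lines at 83 and 192. Final slow descent.

Emit:
{"fn": "carry_out", "kwargs": {"plan": "0 0 -0.004 0 0 0 -1; 0 0 -0.008 0 0 0 -1; 0 0 -0.012 0 0 0 -1; 0 0 -0.016 0 0 0 -1; 0 0 -0.018 0 0 0 -1"}}

```text
t: 16.55
tool_pos: [0.4768, -0.1651, 0.0689]
tcp_rot: [-3.141, -0.0, 1.679]
ft_force: [-0.3, 0.0, -0.8]
width: 0.0345
grip_force: 41.2
```

Emit:
{"fn": "carry_out", "kwargs": {"plan": "0 0 0 0 0 0 -1; 0 0 0 0 0 0 -1; 0 0 0 0 0 0 -1; 0 0 0 0 0 0 -1; 0 0 0 0 0 0 -1"}}

```text
t: 17.18
tool_pos: [0.477, -0.1652, 0.0694]
tcp_rot: [3.141, 0.0, 1.679]
ft_force: [0.6, -0.4, -0.3]
width: 0.0338
grip_force: 41.2
```

```bash
python3 look.py h4 | egrep '^[0-9]|carton wrist|cover_grip'
```

```text
17.175 [ 0.47703642 -0.16522295  0.06936358] [3.14149614e+00 6.67590395e-05 1.67882968e+00] 0.0337954557775839 [ 0.60072393 -0.3963559  -0.33752598]
wrist cover_grip [([0.5432, -0.1577], 0.98)]
carton wrist [ 0.476  -0.1665  0.1075] 0.10794275383236351 13892
scene cover_grip [([0.5553, -0.1658], 0.64)]
side cover_grip [([0.5449, -0.1542], 0.72)]
```

```bash
python3 -c "
from bench import ticket
print(ticket.sign_off())"
```

```text
the job is handed in; nothing more can be done
None
```

The job is handed in: the cover is fully open (about 69 mm of its 70 mm travel), and the tall green carton is held still in the pocket, centred to about 1 mm and roughly 11 mm above the glass by my measurements; sign-off gave no verdict.

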